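# Draw the mitre machine's lock bolt with the pull hook

### The job

The mitre machine's lock bolt sits under the finger guard where fingers must not go. Take the pull hook from its rest, catch the bolt's ring with its tip and draw the bolt all the way out until it comes up solid, holding it firmly there for a moment so that it seats, but gently enough not to bend the ring; leave the bolt drawn and lay the hook back in its rest as you found it. Don't knock the machine or shift the other things lying about.

Things in the scene. Friction and masses are not known exactly. Their poses are not given: they have to be found in the camera images.
- machine: Bench mitre machine, fixed: green bed 260 (x) x 250 (y) mm, steel top at height 52 mm, a clear finger guard on it. Two knobs stick out of the bed's front to x -170 mm, below 42 mm high; two green posts 175 mm high at the back (x +97 to +127, y +-75 mm). Origin: centre of the bed's underside; -x looks out of the guard's open front, roughly at the robot; z up.
- guard (a point): Middle of the clear guard's roof, 160 mm above the table; axes as the machine's. The guard is 200 mm deep (x +-100 mm), with 4 mm side walls at y +-75 mm down to the bed, an open front (-x), and a roof 4 mm thick with an open slot 80 mm wide (y +-40 mm) along its whole depth.
- eye (a point): Steel ring lying level on the bolt's front end, below the middle of the roof slot: inside diameter 26, outside 42, 8 mm thick, its middle (the origin) 84 mm above the table; axes as the machine's. Free space under it down to the bed; the bolt's 12 mm bar runs from it to +x. Only the hook may touch it; it bends above 25 N.
- bolt (a joint): Travel of the bolt in its steel guide block, in m: 0 in, growing to 0.050 as it is drawn along the machine's -x; starts at 0 to 0.012; drags with about 4 N and stays where left. At 0.050 it takes the block along, dragging about 8 N, by an unknown 0 to 15 mm (not in this reading) until all comes up solid. Seated: pulled there with 13 to 25 N for 0.3 s.
- hook: Pull hook, loose, 0.16 to 0.26 kg: dark wooden handle 130 long (x) x 18 wide (y) x 36 mm high (z) and a steel rod 8 mm thick running on along its middle line to x +190 mm, where it turns straight down (-z). Origin: the handle's centre; balance point about 23 mm ahead of it. It starts in the rest on the tool board, handle nearest the robot.
- hook_tip (a point): Centre of the round end (8 mm thick) of the hook's turned-down tip: at x +190, z -28 mm in the hook's frame; the tip's lowest point is 4 mm below.
- board: Plywood tool board, fixed, 12 mm thick, x -180 to +140, y +-100 mm, with the hook's rest: two wooden blocks 12 mm thick, 60 mm wide, with flared notches: at x -155 mm for the handle's back end (seat at height 39, 23 mm wide) and x +35 mm for the rod (seat at height 53, 11 mm wide); sides rise about 27 mm above the seats. Origin at table height; +x points away from the robot.
- rest (a point): Where the centre of the hook's handle is when the hook lies in its rest: x -100, y 0, height 57 mm on the board; the hook's axes then lie along the board's.
- stick: Bystander: straight pale wooden push stick 200 x 22 x 26 mm without a hook, lying on the board beside the hook.
- tin: Bystander: open metal tin, 44 mm across, 45 mm high, on the board at the hook's other side.
- offcut: Bystander: dark moulding offcut 110 x 30 x 20 mm on the machine's bed beside the guard.
- glue: Bystander: white glue bottle 56 mm across, 150 mm high, on the table.
- tape: Bystander: roll of paper tape, 96 mm across, 25 mm high, on the table.
- corner: Bystander: wooden frame corner, two legs about 140 mm long, 20 mm high, on the table.
- brush: Bystander: hand brush lying on the table.

How it is judged (in metres and radians):
On the way, in this order (a step that is already met when the one before it is completed fails the run):
1. the hook is lifted out of its rest (z of hook in the frame of rest above 0.03 m), for 0.1 s.
2. the hook holds the bolt drawn out (within 2 mm of the end of its travel) and solid, with 13 to 25 N for 0.3 s (value of joint bolt above 0.048 m and contact force between hook and bolt above 13 N), for 0.3 s.
At the end, for the whole second after the job is handed in: The bolt is drawn in its block to within 3 mm of the end of its travel; the hook lies still and level in both notches of its rest, its handle's centre within 15 mm of the rest point, its rod along the board's x within 0.1 rad and its handle upright within 0.15 rad, clear of the ring (value of joint bolt above 0.047 m and distance between hook and rest below 0.015 m and angle between the x axis of hook and the x axis of board, either way round below 0.1 rad and angle between hook's own z axis and vertical below 0.15 rad and linear speed of hook below 0.02 m/s and contact force between hook and bolt below 0.2 N); the robot touches nothing.
It fails at once if the hook loads the ring with more than 25 N (contact force between hook and bolt above 25 N).
It fails at once if the gripper or arm touches the ring (contact force between any of the fingers, the arm and bolt above 0.5 N).
It fails at once if the hook, gripper or arm strikes the machine (guard or bed) with more than 25 N (contact force between any of hook, the arm, the fingers and machine above 25 N).
It fails at once if a bystander is shifted by more than 25 mm (distance of any of stick, tin, offcut, glue, tape, corner, brush from where it was at the start of the episode above 0.025 m).
It also fails if it takes over 69 s, if anything falls off the work surface, if the arm or the gripper's body presses on something with over 40 N, if the wrist force passes 120 N, or if a joint passes its speed limit or range.

### The arm

A 6-joint arm with a two-finger parallel gripper is mounted at the origin on the work surface. World frame = base frame: x ahead of the robot, y to its left, z up, the work surface at z = 0. Lengths are in mm, angles in rad, forces in N, time in s.
With the tool pointing down it reaches from about 325 to 875 mm from the base axis. Payload 4.4 kg.
Tool frame: the origin (TCP) lies on the centre line of the jaws, within the pads' length; the fingertips stand ahead of it and the grasp point (between the pads) lies 6 mm ahead of it (ctrl.tcp_to_tips is the z of the fingertips in the tool frame, in mm); z points along the fingers, y is the line along which they close (so a half turn about z gives the same grasp; the last joint's range is limited). The gripper opens to 85 mm and grips with 20 to 120 N. Pads are 22 mm wide; open, the fingers measure 114 mm over their backs; the gripper's body (76 mm by 85 mm) begins 54 mm behind the grasp point. The pads swing forward as they close: fully open they stand 13 mm farther back than shut.
Start: joints at [0.961, 0.207, 1.542, -0, 1.393, -0.15], TCP at [255.177, 515.279, 256.282] pointing down, gripper open.
Joint ranges: [-2.73, 2.73], [-0.86, 2.22], [0.23, 2.46], [-1.11, 4.25], [0.08, 2.63], [-2.82, 2.82]. Speed limits (rad/s): [2.79, 2.79, 3.14, 3.14, 3.14, 3.14].

### API

Orientations are given as a 3x3 rotation matrix whose columns are the frame's x, y, z axes.
In Python, from plant import ctrl, sensors, optics gives the robot as it stands. Calls block until the motion is done:
- ctrl.move_ptp(position, orientation): joint-space move of the TCP to a pose.
- ctrl.move_l(position, rot=None, vel=150, threshold=None): straight line of the TCP; rot=None keeps the orientation; vel is the mean speed in mm/s. With threshold (N) it stops when the force on the tool has changed by that much, and returns True; else False.
- ctrl.set_joints(angles): joint-space move.
- ctrl.gripper_to(opening, force=None): finger opening in mm; force is the grip in N (None keeps the last); returns when the fingers have stopped.
- ctrl.hold(seconds).
- ctrl.solve_ik(position, orientation): joint angles nearest the present ones, or None.
- sensors.read_state(): the state.
- optics.grab_frame(name): name is "scene" or "top" or "wrist"; returns (picture, depth): 384x512x3 uint8, red, green, blue; 384x512 float32, mm along the optical axis (not along the pixel's ray), 0 where there is no reading.
- optics.camera_params(name): a dict with "mtx" (3x3 intrinsics, pixels), "R" (3x3) and "t" (3): a world point X has camera coordinates R X + t; the wrist camera has in their place "T_tool_cam" (4x4, takes a point from camera to tool coordinates, whose origin is the TCP and whose axes are the flange's). Camera axes: x right, y down, z forward; pixel columns grow to the right and rows downward; lengths in mm; the calibration is good to about 2 mm. A picture is of the moment at which its call begins: read the wrist's pose just before it. camera_params takes no time and is no camera call.
A pose or a line that the arm cannot do raises ctrl.MotionError and nothing moves.
- ctrl.finish_job(): hands the job in; it is judged then, once.
The state is a dict: "t": time; "q": joint angles; "qvel": joint speeds; "tau": joint torques, N m; "eef_pos": TCP position; "eef_rot": TCP orientation; "force": force on the tool from outside, world axes, zero at the start; "wrist_torque": the same for the moment, N m; "grip_width": finger opening in mm; "grasp_force": force on a finger pad.
Only numpy, scipy, OpenCV 4.12 (cv2) and the standard library are available. Lean on these libraries where they do the work, as an engineer would, in place of code of your own. Each camera call takes 0.05 s, during which the arm holds its last target. There are 200 camera calls.

## Working session

There is one attempt and no reset: what is moved stays moved. The work goes in short steps, each a Python script; the robot and the scene stay as the last script left them, time stands still between calls to the robot, and variables do not carry over. Pictures are saved under pics/ and viewed, at most 10 in all, crops included, and the job is handed in when it is done.

```bash
mkdir -p pics; ls; cat > h.py <<'E'
import numpy as np, cv2
from plant import ctrl, sensors, optics
def snap(n,f):
    s=sensors.read_state()
    p,d=optics.grab_frame(n); np.savez('pics/'+f+'.npz',p=p,d=d,pos=s['eef_pos'],rot=s['eef_rot'])
    cv2.imwrite('pics/'+f+'.png',p[:,:,::-1]); return p,d
def world(n,f,uv,depth=None,z=None):
    "pixel -> world (by depth image, or on the plane at height z)"
    c=optics.camera_params(n); a=np.load('pics/'+f+'.npz'); K=np.array(c['mtx'])
    u,v=uv; r=np.linalg.inv(K)@[u,v,1]
    if 'R' in c: R=np.array(c['R']).T; o=-R@np.array(c['t'])
    else:
        T=np.array(c['T_tool_cam']); R=a['rot']@T[:3,:3]; o=a['pos']+a['rot']@T[:3,3]
    w=R@r
    if z is None:
        d=depth or a['d'][int(round(v)),int(round(u))]
        return o+w*d
    return o+w*(z-o[2])/w[2]
E
python3 - <<'E'
from h import *
a=snap('top','top1')[0]; b=snap('scene','sc1')[0]
print(sensors.read_state()['t'],ctrl.tcp_to_tips)
cv2.imwrite('pics/top1b.png',cv2.resize(a[:,:,::-1],(800,600),interpolation=cv2.INTER_CUBIC))
for n in('top','scene'):
    c=optics.camera_params(n);print(c)
E
```

```text
pics
0.1 25.0
{'mtx': array([[461.16985088,   0.        , 255.39158589],
       [  0.        , 461.16985088, 188.50063917],
       [  0.        ,   0.        ,   1.        ]]), 'R': array([[-0.01604204, -0.99986965,  0.00182466],
       [-0.97908046,  0.01533824, -0.20289455],
       [ 0.20284011, -0.00504133, -0.97919889]]), 't': array([   9.28821138,  580.15537597, 1597.31244357])}
{'mtx': array([[397.46976228,   0.        , 258.05994064],
       [  0.        , 397.46976228, 189.1045524 ],
       [  0.        ,   0.        ,   1.        ]]), 'R': array([[-0.59960523,  0.8002407 ,  0.00940165],
       [ 0.6538808 ,  0.49664628, -0.57077348],
       [-0.46142547, -0.33609121, -0.82105374]]), 't': array([ 362.78314128, -312.32196395, 1475.1278951 ])}
```

View pics/top1b.png

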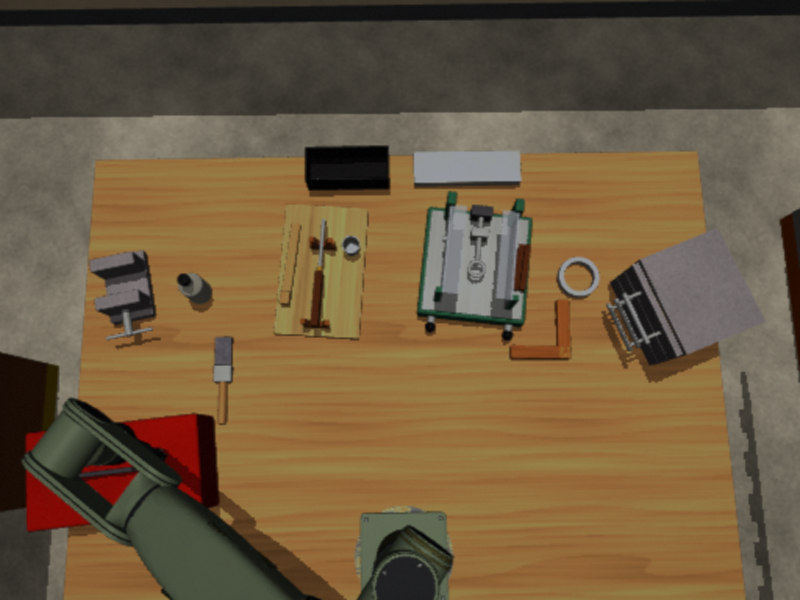

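View pics/sc1.png

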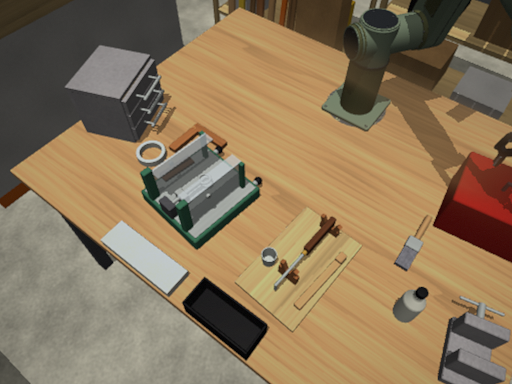

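The top view shows the board with the hook at about (320,275), handle near the robot at (317,300). The machine is at (475,265) with the ring at (477,269). I'll enlarge both.

```bash
python3 - <<'E'
from h import *
a=np.load('pics/top1.npz')['p'][122:226,170:350]
b=cv2.resize(a[:,:,::-1],(792,458),interpolation=cv2.INTER_CUBIC)
cv2.imwrite('pics/crop1.png',b)
E
```

```text
(no output)
```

View pics/crop1.png

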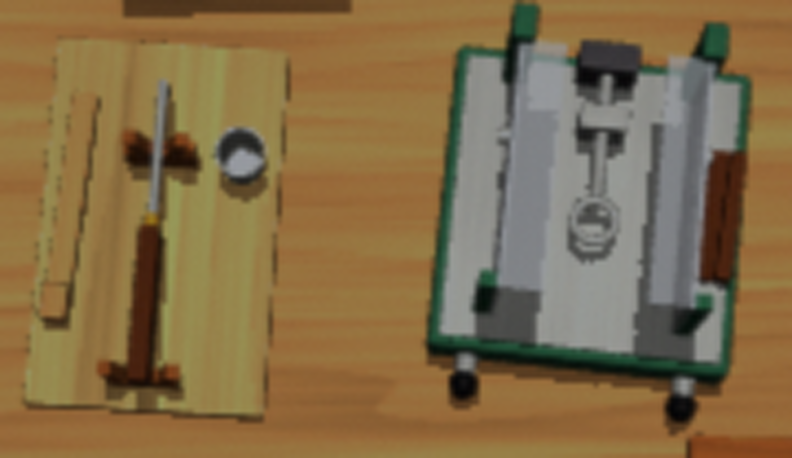

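The crop shows the board corners at (60,40), (289,50), (264,416) and (26,402). The hook rod's end is at (164,82) and the handle's back at (144,382). The ring is at (594,222), and the bed corners are at (462,47), (749,76), (726,380) and (430,350).

```bash
python3 - <<'E'
from h import *
f=lambda p,z:world('top','top1',(p[0]/4.4+170-.4,p[1]/4.4+122-.4),z=z)
B=np.array([f(p,12) for p in[(60,40),(289,50),(264,416),(26,402)]])
M=np.array([f(p,52) for p in[(462,47),(749,76),(726,380),(430,350)]])
for n,X,off in(('board',B,-20),('mach',M,0)):
    x=(X[0]+X[1]-X[2]-X[3])/2; y=(X[0]+X[3]-X[1]-X[2])/2
    yx=np.arctan2(x[1],x[0]); yy=np.arctan2(-y[0],y[1])
    print(n,X.mean(0).round(1),'len',np.linalg.norm(x),np.linalg.norm(y),'yaw',yx,yy)
print('rodend',f((164,82),57+4),'handle back',f((144,382),75),'handle front',f((149,225),75))
print('ring',f((594,222),88), 'ring depth', world('top','top1',(170+573/4.4,122+222/4.4)))
E
```

```text
board [654.1 182.9  12. ] len 317.3072001379394 198.00230477262218 yaw -0.07306675910008482 -0.06807396301143391
mach [ 649.6 -178.4   52. ] len 260.1689997359174 241.9548596406553 yaw -0.1250417738346876 -0.11966020655648868
rodend [763.46883892 175.1408082   61.        ] handle back [508.23377081 188.39300086  75.        ] handle front [637.59811042 185.26712638  75.        ]
ring [ 631.30025878 -175.70384756   88.        ] ring depth [ 632.02488047 -160.94889356   79.96859729]
```

Board, machine, hook and ring agree with the given sizes. Next I move in for close wrist views of both.

```bash
cat >> h.py <<'E'
def down(yaw):
    c,s=np.cos(yaw),np.sin(yaw); return np.array([[c,s,0],[s,-c,0],[0,0,-1.]])
E
python3 - <<'E'
from h import *
s=sensors.read_state(); print(s['eef_rot']); print(optics.camera_params('wrist'))
ctrl.move_ptp([560,-165,330],down(-.122)); a=snap('wrist','wm')[0]
ctrl.move_ptp([590,187,300],down(-.07)); b=snap('wrist','wh')[0]
print(sensors.read_state()['t'],sensors.read_state()['q'])
for n,i in(('wm',a),('wh',b)): cv2.imwrite(f'pics/{n}2.png',cv2.resize(i[:,:,::-1],(768,576),interpolation=cv2.INTER_CUBIC))
E
```

```text
[[-8.96117218e-01  4.43815893e-01 -1.17697466e-03]
 [ 4.43817359e-01  8.96115608e-01 -1.72300436e-03]
 [ 2.90008650e-04 -2.06637566e-03 -9.99997823e-01]]
{'mtx': array([[344.19824454,   0.        , 256.87976039],
       [  0.        , 344.19824454, 193.22655131],
       [  0.        ,   0.        ,   1.        ]]), 'T_tool_cam': array([[-1.22456631e-04, -9.55495326e-01, -2.95006215e-01,
         7.56700281e+01],
       [ 9.99999903e-01,  7.46868614e-06, -4.39288758e-04,
         2.56523771e-01],
       [ 4.21941663e-04, -2.95006240e-01,  9.55495233e-01,
        -1.18083146e+02],
       [ 0.00000000e+00,  0.00000000e+00,  0.00000000e+00,
         1.00000000e+00]])}
4.1833 [ 1.65060570e-01  2.70019193e-01  1.37319960e+00 -5.40312726e-04
  1.49798311e+00  1.80781718e+00]
```

View pics/wm2.png

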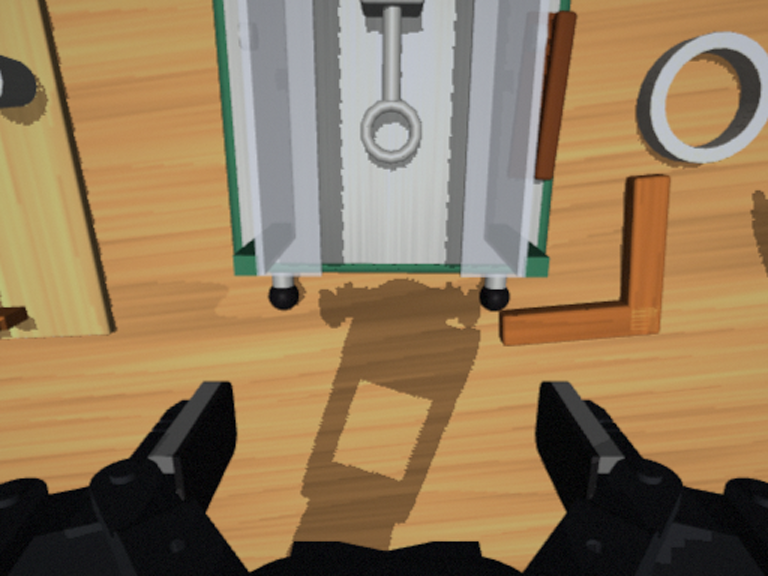

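View pics/wh2.png

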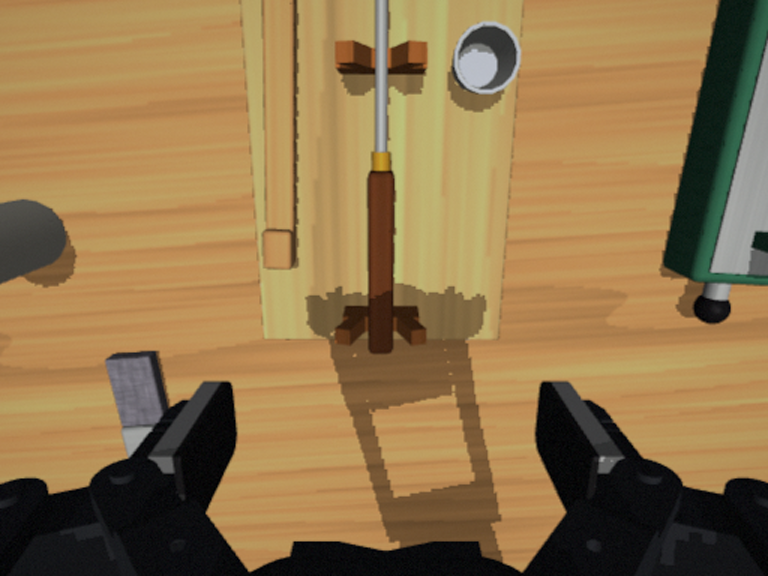

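The wrist view shows the ring centred at about (391,132) on a bar rising to (391,10), with bed front corners at (236,275) and (548,275). The hook's handle runs from (380,170) to (381,352), and its rod goes up to (381,2).

```bash
python3 - <<'E'
from h import *
f=lambda n,p,z:world('wrist',n,(p[0]/1.5-.17,p[1]/1.5-.17),z=z).round(1)
print('handle front/back',f('wh',(380,171),75),f('wh',(381,352),75))
r1,r0=f('wh',(381.5,3),61),f('wh',(380.5,150),61); print('rod',r1,r0,np.arctan2(*(r1-r0)[[1,0]]))
print('board corners near',f('wh',(264,338),12),f('wh',(497,338),12))
R=f('wm',(391,132),86);b=f('wm',(391.5,12),88);print('ring',R,'bar',b,np.arctan2(*(b-R)[[1,0]]))
print('ring l/r/f/n',f('wm',(361,132),84),f('wm',(421,132),84),f('wm',(391,97),88),f('wm',(391,168),84))
print('bed front',f('wm',(236,275),40),f('wm',(548,275),40))
print('slot edges',[f('wm',p,160) for p in[(321,275),(460,275),(340,0),(456,0)]])
E
```

```text
handle front/back [640.5 186.1  75. ] [513.  194.9  75. ]
rod [740.6 177.8  61. ] [653.2 185.   61. ] -0.0821942624745368
board corners near [505.  295.5  12. ] [490.8  98.4  12. ]
ring [ 633.3 -176.3   86. ] bar [ 704.5 -185.    88. ] -0.12158827153541542
ring l/r/f/n [ 635.7 -156.2   84. ] [ 630.8 -196.4   84. ] [ 655.  -178.8   88. ] [ 609.8 -173.5   84. ]
bed front [537.  -37.4  40. ] [ 506.2 -291.3   40. ]
slot edges [array([ 559.9, -126.1,  160. ]), array([ 550.2, -205.9,  160. ]), array([ 699. , -157.8,  160. ]), array([ 692.1, -215. ,  160. ])]
```

```bash
cat >> h.py <<'E'
HY=-.072; HC=np.array([575,189.,57]); GX=20.
MY=-.121; RING=np.array([632.5,-176.3])
def tcp(hc,yaw,): "TCP for a hook centre hc, yaw"; return np.array([hc[0]+GX*np.cos(yaw),hc[1]+GX*np.sin(yaw),hc[2]+6])
def tcp_tip(xy,rodz,yaw=MY): "TCP that brings the tip over xy with rod at rodz"; return tcp([xy[0]-190*np.cos(yaw),xy[1]-190*np.sin(yaw),rodz],yaw)
def st():
    s=sensors.read_state(); print('t %.2f'%s['t'],'pos',np.round(s['eef_pos'],1),'F',np.round(s['force'],2),'M',np.round(s['wrist_torque'],2),'w %.1f gf %.1f'%(s['grip_width'],s['grasp_force'])); return s
E
python3 - <<'E'
from h import *
ctrl.gripper_to(46,30)
p=tcp(HC,HY)
ctrl.move_l(p+[0,0,60],down(HY),vel=250)
print(ctrl.move_l(p,down(HY),vel=60,threshold=8)); st()
ctrl.gripper_to(5,30); st(); ctrl.gripper_to(5,120); s=st()
np.savez('grip.npz',pos=s['eef_pos'],rot=s['eef_rot'])
ctrl.move_l(p+[0,0,40],vel=60); st()
ctrl.move_l(p+[0,0,190],vel=200); st()
im=snap('wrist','g1')[0]; cv2.imwrite('pics/g1b.png',cv2.resize(im[:,:,::-1],(768,576),interpolation=cv2.INTER_CUBIC))
E
```

```text
False
t 6.67 pos [595.4 187.6  63.6] F [0.34 0.1  0.63] M [ 0.02 -0.04  0.  ] w 46.1 gf 0.0
t 7.03 pos [595.4 187.7  63.7] F [-0.83  0.52  1.35] M [ 0.06 -0.02  0.02] w 17.5 gf 31.6
t 7.24 pos [595.6 187.7  63.8] F [ 0.11 -0.07  3.69] M [ 0.14  0.08 -0.  ] w 16.9 gf 117.0
t 8.06 pos [594.7 187.5 102.9] F [-0.12  0.16 -1.86] M [-0.01 -0.01 -0.04] w 16.9 gf 116.9
t 8.96 pos [593.9 187.4 251.1] F [ 0.29 -0.31 -2.07] M [0.   0.03 0.03] w 16.7 gf 116.9
```

View pics/g1b.png

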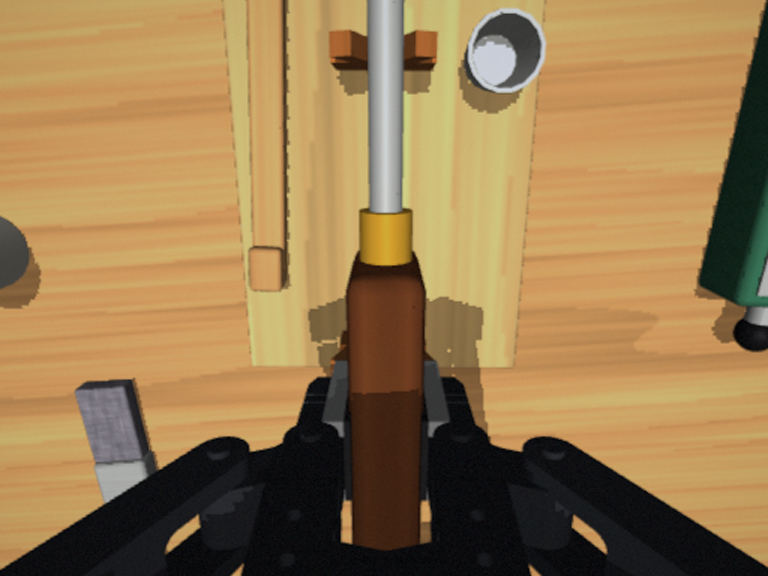

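The hook is held centrally and aligned: the rod is vertical in the picture at column 386, and the handle front is at row ~258. I'll move over the ring and check from there.

```bash
python3 - <<'E'
from h import *
a=np.load('pics/g1.npz')
for v in (210,258):
  for dz in(9,12,18):
    X=world('wrist','g1',(386/1.5-.17,v/1.5-.17),z=a['pos'][2]-6+dz); print(v,dz,(a['rot'].T@(X-a['pos'])).round(1), 'hook x', (a['rot'].T@(X-a['pos']))[0]+GX)
p=tcp_tip(RING,240); print(p)
ctrl.move_ptp(p,down(MY)); st()
p=tcp_tip(RING,128); print(ctrl.move_l(p,vel=120,threshold=6)); s=st(); print(s['eef_rot'].round(3))
im=snap('wrist','g2')[0]; cv2.imwrite('pics/g2b.png',cv2.resize(im[:,:,::-1],(768,576),interpolation=cv2.INTER_CUBIC))
t=snap('top','g2t')[0][145:205,250:320]
u=snap('scene','g2s')[0][140:240,130:270]
cv2.imwrite('pics/g2t.png',np.vstack([cv2.resize(t[:,:,::-1],(350,300),interpolation=cv2.INTER_CUBIC),cv2.resize(u[:,:,::-1],(350,250),interpolation=cv2.INTER_CUBIC)]))
E
```

```text
210 9 [58.4 -0.2 -3.2] hook x 78.37581155671492
210 12 [58.8 -0.2 -6.2] hook x 78.81992112246772
210 18 [ 59.7  -0.2 -12.2] hook x 79.70814025397317
258 9 [47.4 -0.2 -3.2] hook x 67.40686778575059
258 12 [48.1 -0.2 -6.2] hook x 68.13754336892471
258 18 [ 49.6  -0.2 -12.2] hook x 69.59889453527283
[ 463.74296737 -155.7801575   246.        ]
t 10.38 pos [ 464.3 -155.2  246.1] F [-0.65 -0.81 -1.57] M [-0.   -0.06 -0.  ] w 16.7 gf 117.0
False
t 11.47 pos [ 464.5 -156.1  134.8] F [-0.52  1.13 -1.46] M [-0.02 -0.06  0.04] w 16.5 gf 116.9
[[ 0.993 -0.121  0.002]
 [-0.121 -0.993 -0.001]
 [ 0.002  0.001 -1.   ]]
```

View pics/g2b.png

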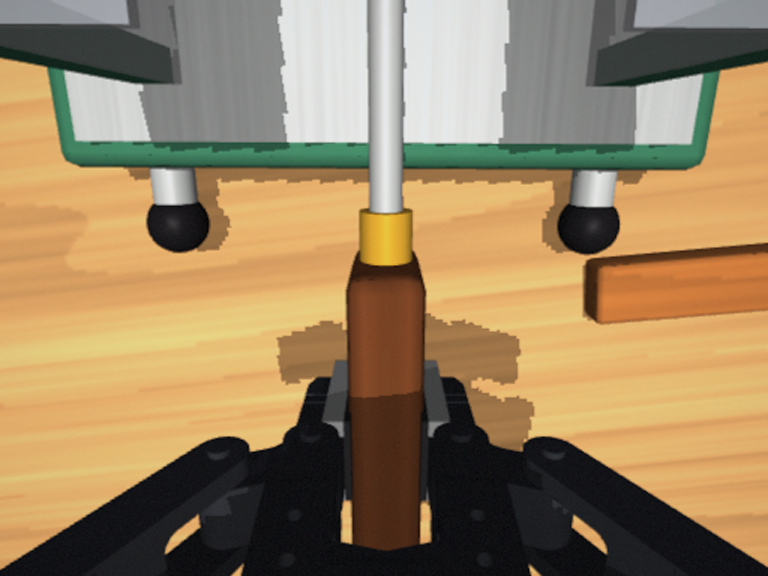

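View pics/g2t.png

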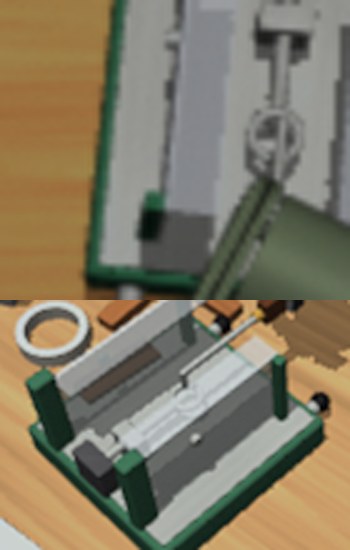

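The top crop shows the rod end over the ring at about (278,150), and the scene crop shows the tip just ahead of the ring and above it. I'll check the rod end and the ring numerically from the depth images.

```bash
python3 - <<'E'
from h import *
for n,f in(('top','g2t'),('scene','g2s')):
    c=optics.camera_params(n); a=np.load('pics/'+f+'.npz'); d=a['d']; K=np.array(c['mtx']);R=np.array(c['R']);t=np.array(c['t'])
    v,u=np.mgrid[:384,:512]; C=np.linalg.inv(K)@np.stack([u.ravel(),v.ravel(),np.ones(u.size)])*d.ravel(); X=(R.T@(C-t[:,None])).T[d.ravel()>0]
    e=np.array([np.cos(MY),np.sin(MY)]); nrm=np.array([-e[1],e[0]])
    L=np.c_[(X[:,:2]-RING)@e,(X[:,:2]-RING)@nrm,X[:,2]]
    m=(abs(L[:,1])<22)&(L[:,0]>-45)&(L[:,0]<30)&(L[:,2]>94)&(L[:,2]<150)
    r=L[m]; print(n,'hook pts',len(r)); print(r[np.argsort(-r[:,0])][:14].round(1).tolist())
    m=(abs(L[:,1])<26)&(abs(L[:,0])<26)&(L[:,2]>78)&(L[:,2]<92)
    r=L[m]; print('ring pts',len(r),'min',r.min(0),'max',r.max(0))
E
```

```text
top hook pts 32
[[26.2, 5.6, 94.7], [19.4, 1.4, 94.2], [3.2, 0.3, 129.1], [2.0, -14.0, 96.7], [0.1, -3.5, 128.7], [-0.5, 0.1, 129.7], [-0.6, 3.4, 128.4], [-4.0, -3.6, 130.7], [-5.1, 3.5, 132.3], [-6.9, -0.8, 126.8], [-7.1, 0.8, 141.4], [-7.4, -3.9, 130.4], [-7.6, 2.8, 128.3], [-11.9, -0.6, 132.3]]
ring pts 61 min [-19.30873485 -19.35673536  79.49231263] max [25.26479469 20.51140325 91.26253125]
scene hook pts 62
[[6.4, 0.1, 121.7], [6.1, 1.4, 132.0], [6.0, 1.9, 108.6], [5.9, 7.7, 118.7], [5.7, -0.1, 125.5], [5.7, 0.5, 102.3], [5.2, 1.6, 112.5], [5.1, 3.1, 123.2], [4.9, 7.0, 121.9], [4.9, 4.4, 105.1], [4.7, 3.4, 127.8], [4.6, 1.6, 116.6], [3.8, 2.9, 131.1], [3.4, 5.7, 124.0]]
ring pts 19 min [-13.65447447 -17.01506642  83.17560198] max [19.01375454 -5.66205557 88.90085153]
```

The tip is within about 2 mm of the ring's middle, so I descend and pull with a threshold.

```bash
python3 - <<'E'
from h import *
p=tcp_tip(RING,99)
hit=ctrl.move_l(p,vel=40,threshold=4); s=st()
if not hit:
    e=np.array([np.cos(MY),np.sin(MY),0]); F0=s['force']
    print(ctrl.move_l(p-30*e,vel=20,threshold=9)); s=st(); print('pull',(s['force']-F0)@e,'moved',(s['eef_pos']-p)@e)
    ctrl.hold(.3); s=st(); print('pull',(s['force']-F0)@e)
    np.savez('f0.npz',F0=F0,p=p)
E
```

```text
t 12.49 pos [ 463.9 -155.9  105.1] F [ 0.38 -0.76 -2.14] M [-0.02  0.05 -0.03] w 16.4 gf 116.9
False
t 14.14 pos [ 434.  -152.2  105. ] F [ 3.45 -0.05 -2.1 ] M [-0.1  -0.57 -0.01] w 16.6 gf 117.0
pull 2.9571803468441935 moved -29.95501716977311
t 14.44 pos [ 434.  -152.2  105. ] F [ 3.64 -0.78 -2.45] M [-0.12 -0.52 -0.  ] w 16.3 gf 117.0
pull 3.2303226642476086
```

Drag of ~3–4 N means the ring is caught. I keep drawing slowly.

```bash
python3 - <<'E'
from h import *
z=np.load('f0.npz'); p,F0=z['p'],z['F0']; e=np.array([np.cos(MY),np.sin(MY),0])
def pull():
    s=sensors.read_state(); return (s['force']-F0)@e,(s['eef_pos']-p)@e,s['t']
hit=ctrl.move_l(p-90*e,vel=10,threshold=8.5); print(hit,pull()); st()
cmd=pull()[1]
log=[]
for i in range(40):
    f,m,t=pull(); log.append((round(f,1),round(m,2),round(t,2)))
    if f>16.5: break
    cmd-=.25 if f>11 else .4; ctrl.move_l(p+cmd*e,vel=8)
print(log[-25:])
for i in range(8):
    ctrl.hold(.1); print([round(x,2) for x in pull()],end=' ')
st()
E
```

```text
True (np.float64(1.0026839310476405), np.float64(-52.19643100526083), 17.2167)
t 17.22 pos [ 411.9 -149.6  105.2] F [ 1.49  0.06 -1.54] M [-0.02 -0.43  0.07] w 16.6 gf 117.5
[(np.float64(1.0), np.float64(-52.2), 17.22), (np.float64(5.0), np.float64(-52.32), 17.55), (np.float64(5.8), np.float64(-52.33), 17.8), (np.float64(6.6), np.float64(-52.38), 18.05), (np.float64(7.6), np.float64(-52.43), 18.3), (np.float64(9.3), np.float64(-52.46), 18.55), (np.float64(10.0), np.float64(-52.5), 18.8), (np.float64(11.1), np.float64(-52.55), 19.05), (np.float64(12.3), np.float64(-52.58), 19.3), (np.float64(12.8), np.float64(-52.58), 19.55), (np.float64(13.1), np.float64(-52.59), 19.8), (np.float64(14.1), np.float64(-52.63), 20.05), (np.float64(15.3), np.float64(-52.65), 20.3), (np.float64(15.3), np.float64(-52.69), 20.55), (np.float64(16.1), np.float64(-52.69), 20.8), (np.float64(16.9), np.float64(-52.73), 21.05)]
[np.float64(16.52), np.float64(-52.7), 21.15] [np.float64(16.36), np.float64(-52.72), 21.25] [np.float64(15.59), np.float64(-52.7), 21.35] [np.float64(16.54), np.float64(-52.71), 21.45] [np.float64(16.88), np.float64(-52.72), 21.55] [np.float64(17.64), np.float64(-52.73), 21.65] [np.float64(16.47), np.float64(-52.74), 21.75] [np.float64(16.87), np.float64(-52.74), 21.85] t 21.85 pos [ 411.3 -150.   106. ] F [17.47 -0.   -9.4 ] M [ 0.01 -1.61  0.19] w 16.4 gf 117.7
```

It came up solid and held ~16.5 N for over 0.8 s. I release by easing forward 9 mm to the ring's middle, rise, and check with the wrist camera.

```bash
python3 - <<'E'
from h import *
z=np.load('f0.npz'); p,F0=z['p'],z['F0']; e=np.array([np.cos(MY),np.sin(MY),0])
s=sensors.read_state(); c=s['eef_pos']; q=c+9*e; q[2]=105.
ctrl.move_l(q,vel=20); st()
print(ctrl.move_l(q+[0,0,30],vel=40,threshold=5)); st()
ctrl.move_l(q+[0,0,160],vel=180); st()
im=snap('top','r1')[0]; cv2.imwrite('pics/r1c.png',cv2.resize(im[122:226,200:350,::-1],(750,520),interpolation=cv2.INTER_CUBIC))
E
```

```text
t 22.67 pos [ 419.9 -151.   104.9] F [-0.08  0.04 -2.19] M [-0.01 -0.02 -0.01] w 16.6 gf 120.0
False
t 23.57 pos [ 420.1 -151.   134.8] F [ 0.54 -0.06 -2.52] M [-0.01  0.04  0.02] w 16.2 gf 120.0
t 24.44 pos [ 419.5 -150.6  263.7] F [-0.72 -0.6  -2.16] M [ 0.01  0.09 -0.01] w 16.4 gf 119.9
```

View pics/r1c.png

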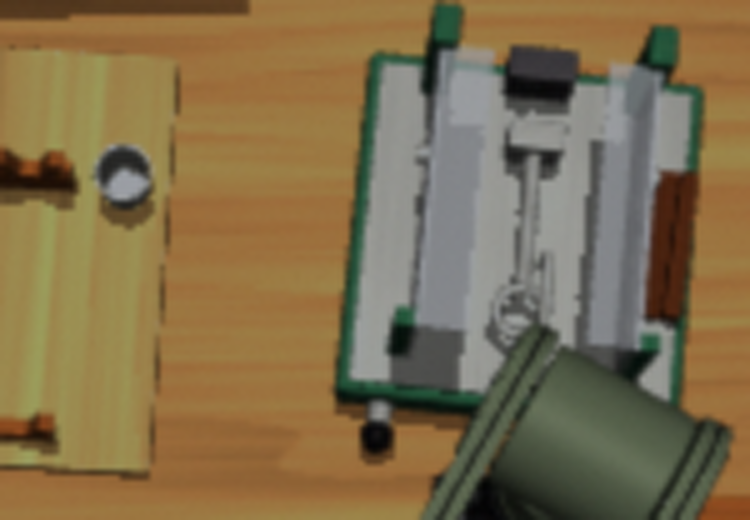

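The ring moved from row 172.5 to 184.6 of the original image (~40 mm) while the block hardly moved, so the bolt is drawn. Before laying the hook back I check whether it slipped or pitched in the grip.

```bash
python3 - <<'E'
from h import *
snap('wrist','g3')
T=np.array(optics.camera_params('wrist')['T_tool_cam']);K=np.array(optics.camera_params('wrist')['mtx'])
for f in('g1','g2','g3'):
    a=np.load('pics/'+f+'.npz'); d=a['d'];o=[]
    for v in range(4,360,24):
        u=257; X=T[:3,:3]@(np.linalg.inv(K)@[u,v,1]*np.median(d[max(v-1,0):v+2,u-2:u+3]))+T[:3,3]; o.append((v,*X[[0,2]].round(1)))
    print(f,[(int(x[0]),float(x[1]),float(x[2])) for x in o])
    # edges of ferrule (yellow) and rod column centres
    p=a['p'].astype(int); yel=(p[...,0]>150)&(p[...,1]>100)&(p[...,2]<60); yel[:, :235]=0; yel[:,280:]=0; yel[:125]=0;yel[190:]=0
    r,c=np.nonzero(yel); print('ferrule rows',np.percentile(r,[2,50,98]),'cols',np.percentile(c,[2,50,98]))
E
```

```text
g1 [(4, 100.1, 2.6), (28, 93.2, 2.3), (52, 86.1, 2.8), (76, 78.7, 2.5), (100, 71.0, 2.6), (124, 63.0, 2.7), (148, 55.1, 0.1), (172, 46.6, -0.1), (196, 41.4, -11.5), (220, 33.0, -11.6), (244, 24.4, -11.8), (268, 15.2, -11.7), (292, 5.7, -11.8), (316, -4.4, -11.7), (340, -14.9, -11.7)]
ferrule rows [143. 159. 175.] cols [243. 257. 271.]
g2 [(4, 100.0, 2.3), (28, 93.2, 2.4), (52, 86.1, 2.8), (76, 78.7, 2.4), (100, 71.0, 2.4), (124, 63.0, 2.3), (148, 55.2, -0.6), (172, 46.6, -0.3), (196, 41.3, -11.5), (220, 33.0, -11.5), (244, 24.4, -11.9), (268, 15.0, -11.4), (292, 5.8, -11.9), (316, -4.2, -12.0), (340, -14.8, -11.8)]
ferrule rows [143. 159. 175.] cols [241. 256. 272.]
g3 [(4, 100.1, 2.7), (28, 93.2, 2.7), (52, 86.1, 3.0), (76, 78.7, 2.7), (100, 71.0, 2.5), (124, 63.0, 2.4), (148, 55.1, -0.2), (172, 46.6, -0.1), (196, 41.3, -11.4), (220, 33.0, -11.5), (244, 24.2, -11.4), (268, 15.3, -11.9), (292, 5.6, -11.7), (316, -4.1, -12.1), (340, -14.9, -11.7)]
ferrule rows [143. 159. 175.] cols [242. 257. 271.]
```

No slip. I return the hook to the recorded grip pose.

```bash
python3 - <<'E'
from h import *
g=np.load('grip.npz'); p=g['pos'].copy(); R=down(HY)
ctrl.move_ptp(p+[0,0,190],R)
ctrl.move_l(p+[0,0,45],vel=180); st()
s=sensors.read_state(); off=s['eef_pos']-(p+[0,0,45]); print(off)
print(ctrl.move_l(p,R,vel=40,threshold=8)); st()
ctrl.gripper_to(17,20); st()
ctrl.gripper_to(46); st()
ctrl.move_l(p+[0,0,70],vel=120); ctrl.move_l(p+[-20,0,240],vel=220); st()
im=snap('wrist','e1')[0]; cv2.imwrite('pics/e1b.png',cv2.resize(im[:,:,::-1],(768,576),interpolation=cv2.INTER_CUBIC))
E
```

```text
t 26.93 pos [596.8 187.6 110.3] F [ 0.01  0.57 -0.95] M [-0.02 -0.    0.03] w 16.9 gf 119.9
[ 1.24085197 -0.10351614  1.47634932]
False
t 28.20 pos [595.8 187.8  64. ] F [ 0.51  0.26 -2.32] M [0.04 0.01 0.01] w 16.4 gf 120.2
t 28.45 pos [595.6 187.7  63.9] F [ 0.12  0.27 -1.16] M [0.03 0.   0.06] w 17.3 gf 64.3
t 28.84 pos [595.9 187.8  64.1] F [-0.25  0.6  -0.75] M [ 0.04  0.03 -0.01] w 45.7 gf 0.0
t 30.50 pos [574.7 187.6 301.7] F [-0.17  0.4   0.1 ] M [0.03 0.05 0.04] w 46.0 gf 0.0
```

View pics/e1b.png

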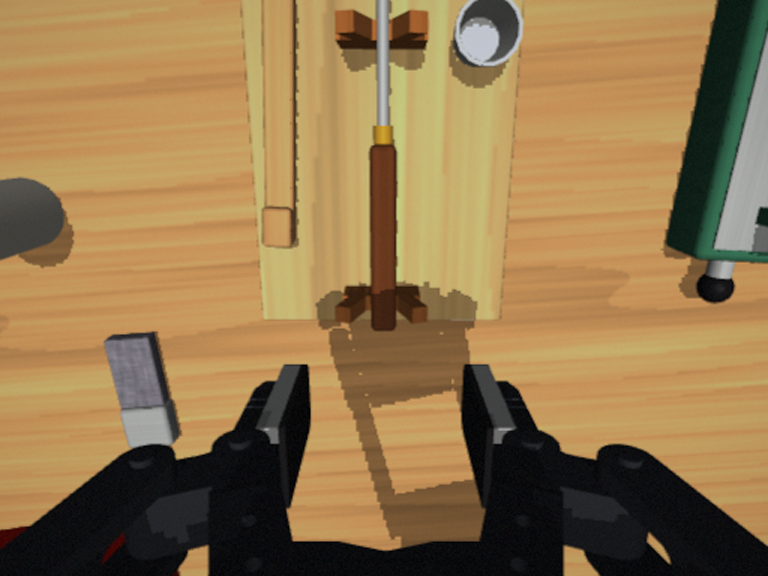

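The hook lies in both notches as before, with the handle at (383,145–330) and the rod in its notch at (383,30). The stick and tin are undisturbed, so I hand in.

```bash
python3 -c "
from h import *
print(ctrl.finish_job())"
```

```text
the job is handed in; nothing more can be done
None
```

The job is handed in: the bolt is drawn until solid and was held there at about 16.5 N for 0.8 s, and the hook is back in both notches of its rest with the stick and tin beside it unmoved, though I had no direct reading of the bolt's travel and judged it from the force and about 40 mm of ring movement.

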